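# Pack the field sampling case

### The job

Pack the field sampling case: pull the grey battery pack out of its charging dock through the open front and lay it flat in the long pocket, and stand the low flat-lidded jar in the large round pocket, the slim vial in the small round pocket and the square bottle in the square pocket, each upright and right down on the pocket's floor. The jar with the knob on its lid and the round bottle do not belong to the kit: leave them standing where they are.

Things in the scene. Friction and masses are not known exactly. Their poses are not given: they have to be found in the camera images.
- pack: Grey block 84 (x) x 42 (y) x 36 mm. Origin: centre of underside, x lengthwise, z up. Lies on the 3 mm floor of a white dock fixed to the bench. Its -x end sticks out 46 mm over that floor plate (60 mm wide); the rest is between walls (60 mm over all) and under straps, their tops 47 mm above the bench, 3 mm free around. It must be drawn out level along its -x by 40 mm or more; no latch. Solid dock 20 mm behind it.
- jar: Low round jar, white with a flat blue screw lid of the full width: diameter 60 mm, height 50 mm. It stands upright on a grey 3 mm rubber mat among other things. Origin: centre of its underside; z up.
- vial: Slim round vial, white with a blue cap of the full width: diameter 30 mm, height 60 mm. It stands upright on a grey 3 mm rubber mat among other things. Origin: centre of its underside; z up.
- square_bottle: Square bottle, white: body 46 x 46 mm (x, y) and 48 mm high, on it a round neck with a blue cap of 28 mm diameter up to 70 mm. It stands upright on a grey 3 mm rubber mat among other things. Origin: centre of its underside; z up.
- knob_jar: Look-alike that stays where it is: white jar with a blue lid, diameter 60 mm, 60 mm high, with a knob of 22 mm diameter in the middle of the lid that reaches 78 mm. It stands upright on a grey 3 mm rubber mat among other things. Origin: centre of its underside; z up.
- round_bottle: Look-alike that stays where it is: round white bottle, body 46 mm in diameter and 48 mm high, on it a round neck with a blue cap of 28 mm diameter up to 70 mm. It stands upright on a grey 3 mm rubber mat among other things. Origin: centre of its underside; z up.
- pocket_jar: Grey insert plate 110 (x) x 90 (y) x 12 mm in the black case, with a large round pocket of 76 mm diameter, cut through to the case's white floor 4 mm above the bench. Origin: centre of the pocket on that floor; z up. The four inserts lie in any order, two by two, 114 mm apart in x, 94 mm in y; the case (240 x 200 mm) has a rim 18 mm above the bench.
- pocket_vial: Grey insert plate 110 (x) x 90 (y) x 12 mm in the black case, with a small round pocket of 46 mm diameter, cut through to the case's white floor 4 mm above the bench. Origin: centre of the pocket on that floor; z up. The four inserts lie in any order, two by two, 114 mm apart in x, 94 mm in y; the case (240 x 200 mm) has a rim 18 mm above the bench.
- pocket_square: Grey insert plate 110 (x) x 90 (y) x 12 mm in the black case, with a square pocket of 62 x 62 mm, sides along x and y, cut through to the case's white floor 4 mm above the bench. Origin: centre of the pocket on that floor; z up. The four inserts lie in any order, two by two, 114 mm apart in x, 94 mm in y; the case (240 x 200 mm) has a rim 18 mm above the bench.
- pocket_pack: Grey insert plate 110 (x) x 90 (y) x 12 mm in the black case, with a long pocket of 100 (x) x 58 (y) mm, cut through to the case's white floor 4 mm above the bench. Origin: centre of the pocket on that floor; z up. The four inserts lie in any order, two by two, 114 mm apart in x, 94 mm in y; the case (240 x 200 mm) has a rim 18 mm above the bench.
Things that resemble listed ones, but are neither listed nor needed, are in the scene too. Leave any purple look-alike of the pocket_square alone. Leave any yellow look-alike of the jar alone.

How it is judged:
By the outcome, as a careful person would: the job done as asked, in the order asked, and still so for the second after the job is handed in, with the robot touching nothing.
It also fails if it takes over 115 s, if anything falls off the work surface, if the arm or the gripper's body presses on something with over 40 N, if the wrist force passes 120 N, or if a joint passes its speed limit or range.

### The arm

A 6-joint arm with a two-finger parallel gripper is mounted at the origin on the work surface. World frame = base frame: x ahead of the robot, y to its left, z up, the work surface at z = 0. Lengths are in m, angles in rad, forces in N, time in s.
With the tool pointing down it reaches from about 0.25 to 0.775 m from the base axis. Payload 4 kg.
Tool frame: the origin (TCP) lies on the mounting face of the last link; the fingertips stand manip.finger_overhang ahead of it and the grasp point (between the pads) lies 180 mm ahead of it (manip.finger_overhang is the distance from the TCP to the fingertips, in m); z points along the fingers, y is the direction in which the jaws open and shut (so a half turn about z gives the same grasp; the last joint's range is limited). The gripper opens to 94 mm and grips with 3 to 60 N. Pads are 16 mm wide; open, the fingers measure 119 mm over their backs; the gripper's body (75 mm by 177 mm) begins 78 mm behind the grasp point.
Start: joints at [-1.26, 0.087, 1.371, -0, 1.684, -0.103], TCP at [0.221, -0.504, 0.405] pointing down, gripper open.
Joint ranges: [-3.1, 3.1], [-0.76, 2.03], [0.27, 2.55], [-1.08, 4.22], [0.17, 2.65], [-2.57, 2.57]. Speed limits (rad/s): [2.79, 2.79, 3.14, 3.14, 3.14, 3.14].

### API

Orientations are given as a rotation vector (axis times angle).
In Python, from plant import manip gives the robot as it stands.
- The arm moves only by the tool move_arm, never from a script. Its argument "targets" is a list of rows, each a list of 7 numbers: the finger opening in cm, from 0 to 9.4, then the shift along the tool's x, y, z in cm, then the turn, a rotation vector about the tool's x, y, z in rad. A call has 1 to 12 rows; each row shifts and turns the commanded pose from where the row before left it, along the tool's axes as they then stand; what a row does not reach is not made up. A row lasts 1/10 s, in which the tool goes at most 50 mm and 8.59 degrees, less where a joint would pass 70% of its speed; a pose out of reach is approached as far as the arm can. A call with a gripper value outside its range is refused whole. The fingers move at their own pace and stop on an object; "newtons" is the grip in N (left out, the last holds). Time passes only in rows, so rows that do not move let the fingers close. It gives the time, the measured TCP pose, the force and the opening at its end, in the units of the state.
- manip.get_obs(): the state, without advancing time (a new reading comes with each control period).
- manip.snapshot(name): name is "side" or "top"; returns a dict with "img" (400x640x3 uint8, red, green, blue), "K" (3x3 intrinsics, pixels), "T" (4x4, takes a point from camera to world coordinates). Camera axes: x right, y up, looking along -z (the intrinsics and any distortion apply to the point x, -y, -z); pixel columns grow to the right and rows downward; lengths in m; the calibration is good to about 2 mm. A picture is of the moment at which its call begins. There is no depth.
- manip.hand_in(): hands the job in, once; it reports no verdict.
The state is a dict: "time_s": time; "joint_pos": joint angles; "qd": joint speeds; "joint_efforts": joint torques, N m; "eef_pos": TCP position; "ee_rot": TCP orientation; "wrist_force": force on the tool from outside, world axes, zero at the start; "torque": the same for the moment, N m; "finger_gap": finger opening in m.
Only numpy, scipy, OpenCV 4.12 (cv2) and the standard library are available. Lean on these libraries where they do the work, as an engineer would, in place of code of your own. Each camera call takes 0.05 s, during which the arm holds its last target.

## Working session

There is one attempt and no reset: what is moved stays moved. The work goes in short steps, Python scripts to look and compute and a tool call to move; the robot and the scene stay as the last step left them, time stands still between calls to the robot, and variables do not carry over. Pictures are saved under pics/ and viewed, and the job is handed in when it is done.

Besides the shell and the picture viewer there is one more tool, called by a JSON object that holds its "op" and its "data". move_arm: Moves the arm, as the interface text tells. Its arguments: {"type":"object","properties":{"targets":{"type":"array"},"newtons":{"type":"number"}},"required":["targets"]}

```bash
ls; mkdir -p pics; python3 - <<'E'
from plant import manip
import cv2
print(manip.get_obs()); print(manip.finger_overhang)
for n in("top","side"):
    s=manip.snapshot(n); print(s["K"],s["T"],[k for k in s]); cv2.imwrite(f"pics/{n}0.png",s["img"][:,:,::-1])
E
```

```text
pics
{'time_s': 0.0, 'joint_pos': array([-1.26009647e+00,  8.79619320e-02,  1.37220305e+00,  1.15353350e-05,
        1.68361855e+00, -1.03079986e-01]), 'qd': array([-1.11125672e-04,  2.50794043e-04,  1.86336860e-03, -6.32156032e-04,
       -6.34792599e-05, -7.39557394e-04]), 'joint_efforts': array([ 6.46145090e-04, -3.40179348e+01, -3.02428007e+01,  7.16184033e-02,
        3.28880560e-02, -1.74578986e-04]), 'eef_pos': array([ 0.22111548, -0.5034808 ,  0.4035259 ]), 'ee_rot': array([-3.07246244e+00, -6.44891100e-01,  3.38468153e-04]), 'wrist_force': array([ 0.56164165,  0.32033417, -0.09734035]), 'torque': array([-0.04495995, -0.01975616, -0.01215712]), 'finger_gap': 0.09394758608587202}
0.1992
[[518.3683007   0.        329.0563634]
 [  0.        518.3683007 196.6663647]
 [  0.          0.          1.       ]] [[ 0.02580396  0.99100738 -0.1312956   0.44525515]
 [-0.99964664  0.02641868  0.00294198  0.09142388]
 [ 0.00638418  0.13117329  0.9913389   1.31643614]
 [ 0.          0.          0.          1.        ]] ['img', 'K', 'T']
[[456.5787632    0.         320.3702762 ]
 [  0.         456.5787632  204.49702072]
 [  0.           0.           1.        ]] [[-0.74564336  0.39025967 -0.54010496 -0.00547099]
 [-0.66623615 -0.45129714  0.59368366  0.77241172]
 [-0.01205703  0.80251373  0.59651182  0.72842192]
 [ 0.          0.          0.          1.        ]] ['img', 'K', 'T']
```

View pics/top0.png

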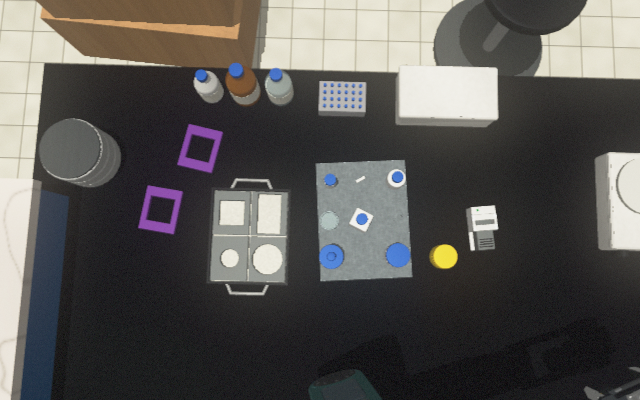

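View pics/side0.png

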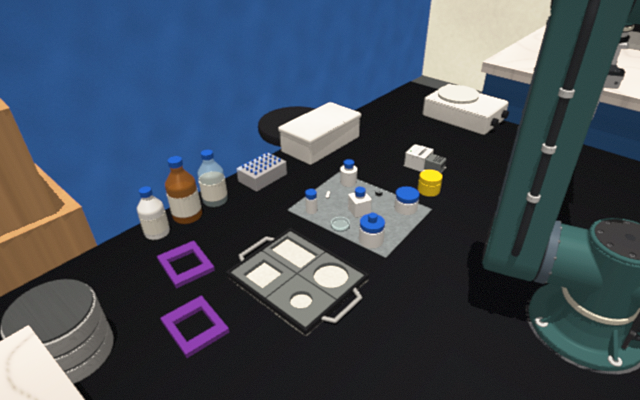

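```bash
cat > h.py <<'E'
import numpy as np, cv2
def crop(src,dst,x0,y0,x1,y1,f):
    im=cv2.imread(src)[y0:y1,x0:x1]; im=cv2.resize(im,None,fx=f,fy=f,interpolation=cv2.INTER_CUBIC)
    for x in range((x0+9)//10*10,x1,10):
        cv2.line(im,((x-x0)*f,0),((x-x0)*f,4 if x%50 else 12),(0,255,255),1)
        if x%20==0: cv2.putText(im,str(x),((x-x0)*f,22),0,.35,(0,255,255),1)
    for y in range((y0+9)//10*10,y1,10):
        cv2.line(im,(0,(y-y0)*f),(4,(y-y0)*f),(0,255,255),1)
        cv2.putText(im,str(y),(6,(y-y0)*f+4),0,.35,(0,255,255),1)
    cv2.imwrite(dst,im)
C={'top':(np.array([[518.3683007,0,329.0563634],[0,518.3683007,196.6663647],[0,0,1]]),np.array([[0.02580396,0.99100738,-0.1312956,0.44525515],[-0.99964664,0.02641868,0.00294198,0.09142388],[0.00638418,0.13117329,0.9913389,1.31643614]])),
'side':(np.array([[456.5787632,0,320.3702762],[0,456.5787632,204.49702072],[0,0,1]]),np.array([[-0.74564336,0.39025967,-0.54010496,-0.00547099],[-0.66623615,-0.45129714,0.59368366,0.77241172],[-0.01205703,0.80251373,0.59651182,0.72842192]]))}
def w(cam,u,v,z):
    K,T=C[cam]; d=np.linalg.inv(K)@[u,v,1]; d=T[:,:3]@(d*[1,-1,-1]); o=T[:,3]
    return (o+d*(z-o[2])/d[2])
def px(cam,p):
    K,T=C[cam]; c=T[:,:3].T@(np.array(p)-T[:,3]); q=K@(c*[1,-1,-1]); return q[:2]/q[2]
E
python3 - <<'E'
from h import *
crop('pics/top0.png','pics/t1.png',200,170,300,300,5)
crop('pics/top0.png','pics/t2.png',310,150,510,290,4)
crop('pics/side0.png','pics/s1.png',280,130,450,270,4)
E
```

```text
(no output)
```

View pics/t1.png

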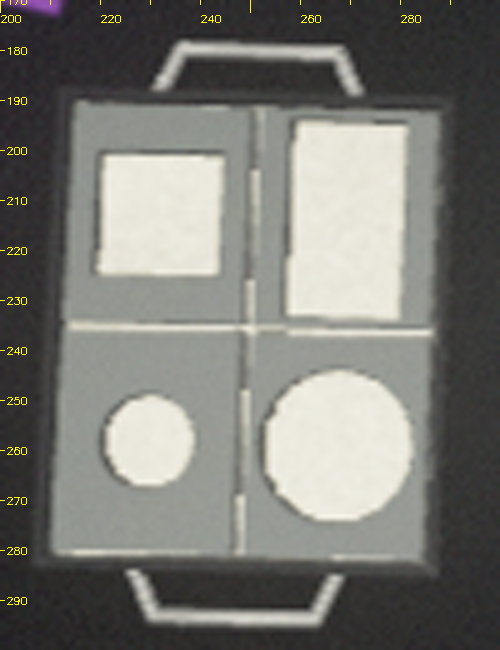

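View pics/t2.png

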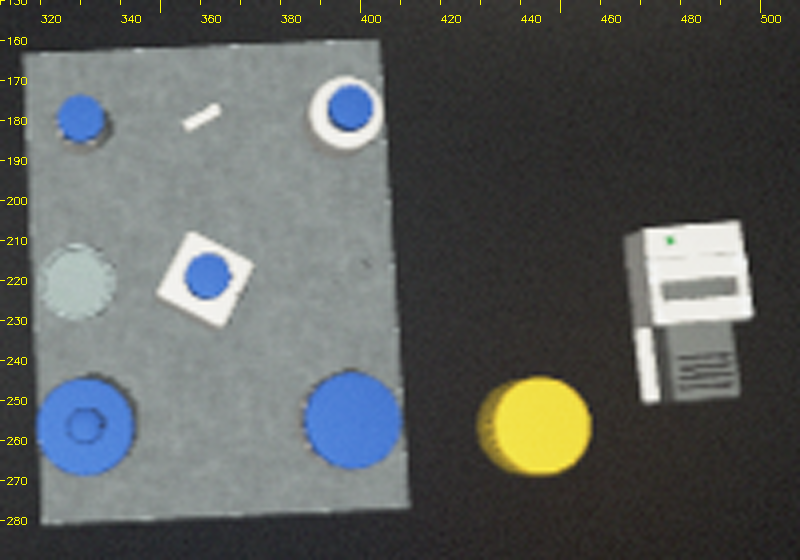

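View pics/s1.png

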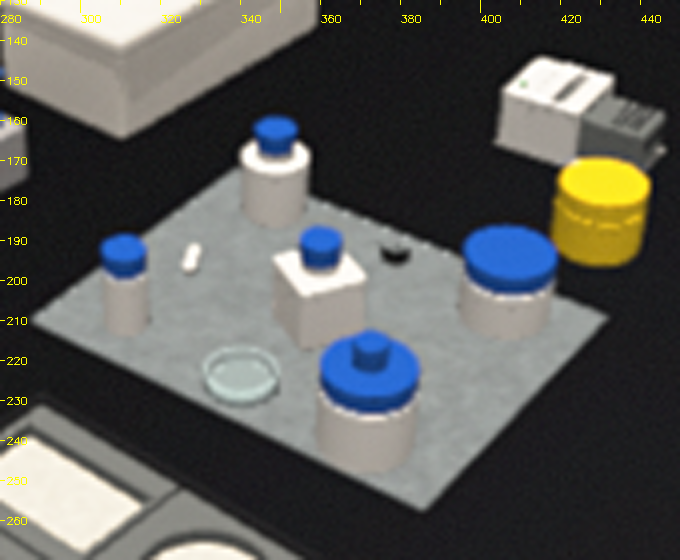

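```bash
cat > m.py <<'E'
from h import *
def p(n,a): print(n,np.round(np.array(a)*1000,1))
# jar etc
for n,u,v,z in [('jar',398,255.2,.053),('vial',330,179.7,.063),('sq cap',362,219,.073),('rb',397.5,177,.073),('knobj',331.2,256.5,.063),('yel',444.8,257,.050)]: p(n,w('top',u,v,z))
for n,u,v,z in [('jar',407,194,.053),('vial',310.8,191.5,.063),('sq cap',360,187+2,.073)]: p('side '+n,w('side',u,v,z))
for c in [(348.5,208.2),(373.3,216.4),(365.5,231.8),(349.3,223.5)][0:0]: pass
for c in [(358,208),(373.3,216.6),(365.5,231.5),(349.5,223.8)]: p('sqc',w('top',*c,.051))
for c in [(471,208),(495,205.5),(498,229.5),(473.5,231.5)]: p('dock',w('top',*c,.047))
for c in [(475.5,231),(493,230),(494.8,249),(478,250)]: p('pack',w('top',*c,.039))
for c in [(469,231),(475,250.5),(471,251)]: p('plate',w('top',*c,.003))
# pockets top edge z=.016
p('vialp',w('top',229.8,257.8,.016)); p('jarp',w('top',268,259,.016))
for c in [(220.2,200.3),(244.8,200.3),(243.8,224.8),(219.2,224.8)]: p('sqp',w('top',*c,.016))
for c in [(258.5,194),(281.5,195),(280,233.8),(257.3,233)]: p('pp',w('top',*c,.016))
for c in [(250,235.5)]: p('cross',w('top',*c,.006))
for c in [(214.5,191),(287.5,192.5),(284.5,282),(210.5,280)]: p('inner corners',w('top',*c,.016))
E
python3 m.py
```

```text
jar [473.9 -83.1  53. ]
vial [653.2  86.5  63. ]
sq cap [557.8   7.1  73. ]
rb [662.6 -77.6  73. ]
knobj [466.4  78.8  63. ]
yel [ 472.6 -197.4   50. ]
side jar [468.9 -77.7  53. ]
side vial [652.3  84.8  63. ]
side sq cap [556.1   6.1  73. ]
sqc [586.7  15.9  51. ]
sqc [566.5 -22.   51. ]
sqc [529.5  -3.5  51. ]
sqc [547.3  35.9  51. ]
dock [ 594.5 -263.2   47. ]
dock [ 602.3 -322.6   47. ]
dock [ 543.2 -329.    47. ]
dock [ 536.7 -268.8   47. ]
pack [ 538.6 -276.    39. ]
pack [ 542.2 -319.3   39. ]
pack [ 495.6 -323.    39. ]
pack [ 492.1 -281.6   39. ]
plate [ 540.8 -269.8    3. ]
plate [ 491.9 -284.5    3. ]
plate [ 490.4 -274.4    3. ]
vialp [457.5 330.5  16. ]
jarp [457.  235.5  16. ]
sqp [600.9 362.1  16. ]
sqp [602.6 300.1  16. ]
sqp [540.6 299.6  16. ]
sqp [539.  361.3  16. ]
pp [619.5 266.2  16. ]
pp [618.5 208.   16. ]
pp [520.4 208.   16. ]
pp [520.9 264.9  16. ]
cross [514.7 284.3   6. ]
inner corners [624.2 377.7  16. ]
inner corners [625.3 193.   16. ]
inner corners [401.5 192.3  16. ]
inner corners [401.7 375.4  16. ]
```

```bash
cat >> h.py <<'E'
from scipy.spatial.transform import Rotation as R
def plan(o,grasp,a,rel_z=None):
    """print tool-frame delta (cm, rad about tool z) from measured pose o to grasp point (m), yaw a of tool x"""
    R0=R.from_rotvec(o['ee_rot']).as_matrix()
    g=np.array(o['eef_pos'])+R0[:,2]*.18
    Rt=np.array([[np.cos(a),np.sin(a),0],[np.sin(a),-np.cos(a),0],[0,0,-1]])
    print('t',round(o['time_s'],2),'grasp now',np.round(g*1000,1),'yaw',round(np.arctan2(R0[1,0],R0[0,0]),4),'gap',round(o['finger_gap']*1000,1),'F',np.round(o['wrist_force'],1))
    d=np.array(grasp)-(g)
    print('delta: first turn rotvec',np.round(R.from_matrix(R0.T@Rt).as_rotvec(),3),'shift in OLD axes cm',np.round(R0.T@d*100,2),'shift in NEW axes',np.round(Rt.T@d*100,2))
E
python3 - <<'E'
from h import *
from scipy.optimize import least_squares
im={n:cv2.cvtColor(cv2.imread(f'pics/{n}0.png'),cv2.COLOR_BGR2HSV) for n in('top','side')}
for n in im:
    m=cv2.inRange(im[n],(100,120,90),(120,255,255))
    k,l,s,c=cv2.connectedComponentsWithStats(m)
    for i in range(1,k):
        if 40<s[i,4]<2000: print(n,s[i],np.round(c[i],1))
C0=C['top']
for n,(u,v),z in [('jar',(398,255.2),.053)]: print(px('side',w('top',u,v,z)))
# model overlay
img={n:cv2.resize(cv2.imread(f'pics/{n}0.png'),None,fx=4,fy=4,interpolation=cv2.INTER_CUBIC) for n in('top','side')}
def draw(pts,col,cl=True):
    for n in img:
        q=np.array([px(n,p) for p in pts])*4+1.5
        cv2.polylines(img[n],[np.round(q).astype(int)],cl,col,1)
t=np.linspace(0,2*np.pi,40)
def circ(x,y,r,z,col): draw([(x+r*np.cos(a),y+r*np.sin(a),z) for a in t],col)
def box(x,y,lx,ly,z,yaw,col):
    c,s=np.cos(yaw),np.sin(yaw); draw([(x+c*a-s*b,y+s*a+c*b,z) for a,b in((-lx,-ly),(lx,-ly),(lx,ly),(-lx,ly))],col)
for z in(.003,.053): circ(.474,-.083,.030,z,(0,255,0))
for z in(.003,.063): circ(.653,.0865,.015,z,(0,255,0))
for z in(.003,.051): box(.5575,.0066,.023,.023,z,np.radians(-26.5),(0,255,0))
circ(.558,.007,.014,.073,(0,255,0))
yw=.1; 
for z in(.003,.039): box(.4939+.042*np.cos(yw),-.3023+.042*np.sin(yw),.042,.021,z,yw,(0,255,0))
for z in (.016,.004):
  circ(.457,.2355,.038,z,(0,0,255));circ(.4575,.3305,.023,z,(0,0,255));box(.571,.331,.031,.031,z,0,(0,0,255));box(.570,.237,.05,.029,z,0,(0,0,255))
cv2.imwrite('pics/ov_t1.png',img['top'][600:1160,1240:2040]); cv2.imwrite('pics/ov_s1.png',img['side'][520:1100,1120:1800]); cv2.imwrite('pics/ov_t2.png',img['top'][700:1160,820:1200])
cv2.imwrite('pics/ov_s2.png',img['side'][900:1340,900:1500])
E
```

```text
top [228  63  15  15 168] [235.6  69.9]
top [195  69  12  13 118] [200.7  74.9]
top [269  69  13  12 120] [275.2  74.1]
top [392 172  11  11  92] [397.1 176.8]
top [325 174  11  11 100] [329.9 179. ]
top [357 214  11  11  88] [361.6 218.6]
top [386 243  25  24 451] [397.7 254.7]
top [319 245  25  24 463] [330.8 256.3]
side [343 159  12  10  84] [348.4 163. ]
side [355 187  10  10  85] [359.7 191.3]
side [396 186  24  17 329] [407.1 194. ]
side [305 188  12  11 100] [310.4 193.1]
side [360 213  25  20 391] [371.9 222.7]
[406.49832889 192.33587214]
```

View pics/ov_t1.png

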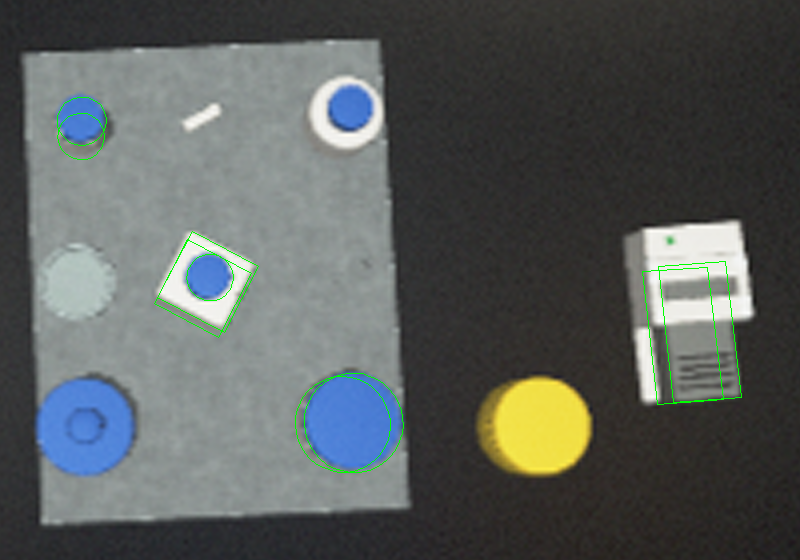

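View pics/ov_s1.png

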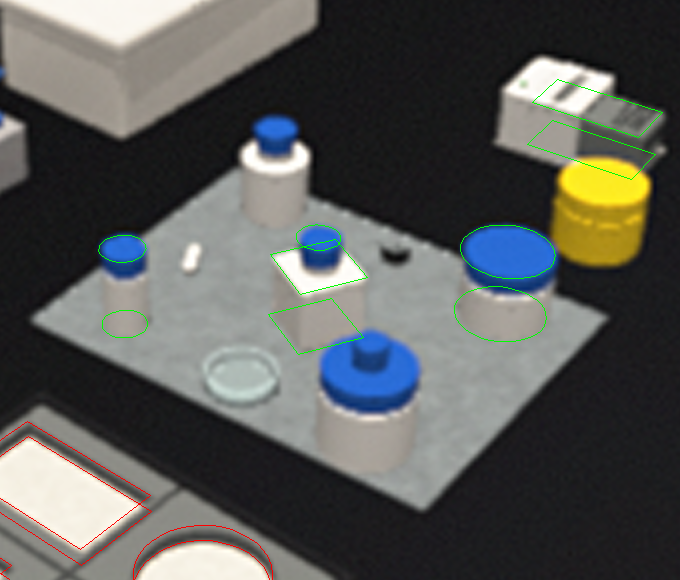

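View pics/ov_t2.png

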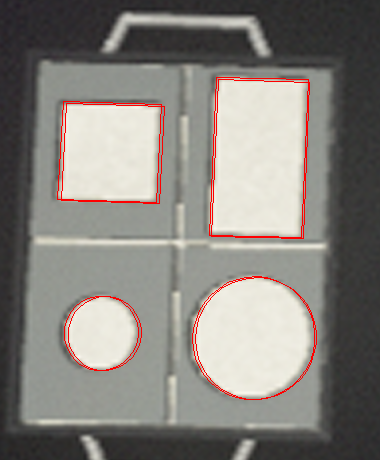

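View pics/ov_s2.png

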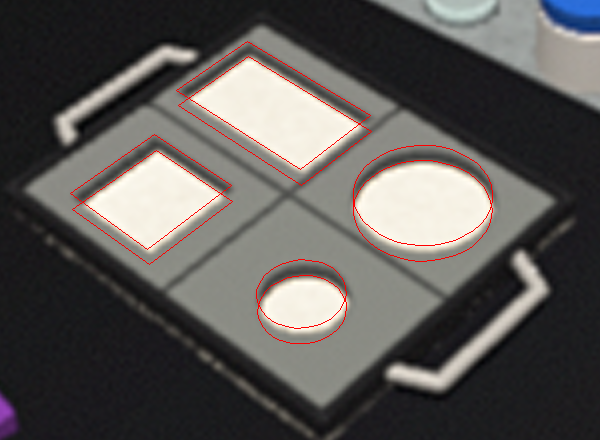

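```bash
python3 - <<'E'
from h import *
from plant import manip
plan(manip.get_obs(),(.5238,-.2993,.10),.1)
E
```

```text
t 0.1 grasp now [ 221.  -503.2  223.6] yaw 0.4138 gap 94.1 F [ 0.2 -0.3 -0. ]
delta: first turn rotvec [-0.002  0.     0.314] shift in OLD axes cm [35.92 -6.47 12.38] shift in NEW axes [ 32.16 -17.26  12.36]
```

{"op": "move_arm", "data": {"targets": [[7,0,0,0,0,0,0.105],[7,0,0,0,0,0,0.105],[7,0,0,0,0,0,0.104],[7,4,-2.15,0,0,0,0],[7,4,-2.15,0,0,0,0],[7,4,-2.15,0,0,0,0],[7,4,-2.15,0,0,0,0],[7,4,-2.15,2,0,0,0],[7,4,-2.15,2,0,0,0],[7,4,-2.15,3,0,0,0],[7,4,-2.15,3,0,0,0]]}}

```text
time_s: 1.2
eef_pos: [0.5175, -0.3033, 0.3085]
ee_rot: [3.137, 0.157, 0.0]
wrist_force: [0.4, -1.2, 0.8]
finger_gap: 0.07
```

```bash
python3 - <<'E'
from h import *
from plant import manip
plan(manip.get_obs(),(.5238,-.2993,.036),.1)
E
```

```text
t 1.2 grasp now [ 517.6 -303.4  128.5] yaw 0.1001 gap 70.0 F [ 0.4 -1.2  0.8]
delta: first turn rotvec [ 0. -0.  0.] shift in OLD axes cm [ 0.66 -0.34  9.25] shift in NEW axes [ 0.66 -0.34  9.25]
```

{"op": "move_arm", "data": {"targets": [[7,0,0,2,0,0,0],[7,0,0,0,0,0,0],[7,0,0,0,0,0,0]]}}

```text
time_s: 1.5
eef_pos: [0.5161, -0.3048, 0.2892]
ee_rot: [-3.137, -0.156, 0.002]
wrist_force: [-1.1, 0.5, -0.0]
finger_gap: 0.0696
```

```bash
python3 - <<'E'
from h import *
from plant import manip
plan(manip.get_obs(),(.5238,-.2993,.036),.1)
s=manip.snapshot('top');cv2.imwrite('pics/a_t.png',s['img'][:,:,::-1])
s=manip.snapshot('side');cv2.imwrite('pics/a_s.png',s['img'][:,:,::-1])
a=cv2.imread('pics/a_t.png')[160:300,400:540];b=cv2.imread('pics/a_s.png')[60:200,360:500]
cv2.imwrite('pics/a.png',cv2.resize(np.hstack([a,b]),(800,400),interpolation=cv2.INTER_CUBIC))
E
```

```text
t 1.5 grasp now [ 515.8 -304.7  109.2] yaw 0.0996 gap 69.6 F [-1.1  0.5 -0. ]
delta: first turn rotvec [-0.001  0.001 -0.   ] shift in OLD axes cm [ 0.85 -0.45  7.32] shift in NEW axes [ 0.85 -0.46  7.32]
```

View pics/a.png

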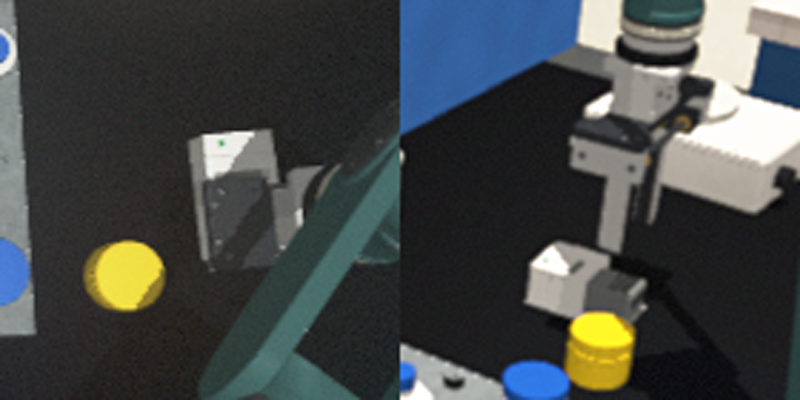

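{"op": "move_arm", "data": {"targets": [[7,0.43,-0.23,2,0,0,0],[7,0.42,-0.23,2,0,0,0],[7,0,0,2,0,0,0],[7,0,0,1.3,0,0,0],[7,0,0,0,0,0,0],[7,0,0,0,0,0,0]]}}

```text
time_s: 2.2
eef_pos: [0.5243, -0.2999, 0.2178]
ee_rot: [3.137, 0.155, 0.002]
wrist_force: [-0.1, 0.4, -0.7]
finger_gap: 0.0699
```

```bash
python3 - <<'E'
from h import *
from plant import manip
plan(manip.get_obs(),(.5238,-.2993,.036),.1)
E
```

```text
t 2.2 grasp now [ 524.5 -300.1   37.8] yaw 0.0989 gap 69.9 F [-0.1  0.4 -0.7]
delta: first turn rotvec [ 0.001 -0.001 -0.001] shift in OLD axes cm [-0.07 -0.09  0.18] shift in NEW axes [-0.07 -0.09  0.18]
```

{"op": "move_arm", "data": {"targets": [[7,-0.05,0,0.2,0,0,0],[3,0,0,0,0,0,0],[3,0,0,0,0,0,0],[3,0,0,0,0,0,0],[3,0,0,0,0,0,0],[3,0,0,0,0,0,0],[3,0,0,0,0,0,0],[3,0,0,0,0,0,0]], "newtons": 30}}

```text
time_s: 3.0
eef_pos: [0.5239, -0.2994, 0.2149]
ee_rot: [3.137, 0.157, 0.001]
wrist_force: [-0.6, -0.9, 0.8]
finger_gap: 0.0415
```

{"op": "move_arm", "data": {"targets": [[3,-0.7,0,0,0,0,0],[3,-0.7,0,0,0,0,0],[3,-0.7,0,0,0,0,0],[3,-0.7,0,0,0,0,0],[3,-0.7,0,0,0,0,0],[3,-0.7,0,0,0,0,0],[3,-0.7,0,0,0,0,0],[3,-0.7,0,0,0,0,0],[3,0,0,0,0,0,0]]}}

```text
time_s: 3.9
eef_pos: [0.467, -0.3051, 0.2148]
ee_rot: [3.138, 0.156, -0.002]
wrist_force: [-1.7, 0.2, 3.7]
finger_gap: 0.0417
```

```bash
cat > look.py <<'E'
import sys
from h import *
from plant import manip
# look.py name tx0 ty0 tx1 ty1 sx0 sy0 sx1 sy1
n=sys.argv[1]; v=list(map(int,sys.argv[2:]))
o=[]
for k,c in enumerate(('top','side')):
    i=manip.snapshot(c)['img'][:,:,::-1]; cv2.imwrite(f'pics/{n}_{c}.png',i)
    x0,y0,x1,y1=v[4*k:4*k+4]; o.append(cv2.resize(i[y0:y1,x0:x1],(400,int(400*(y1-y0)/(x1-x0))),interpolation=cv2.INTER_CUBIC))
h=max(a.shape[0] for a in o); o=[np.vstack([a,np.zeros((h-a.shape[0],400,3),np.uint8)]) for a in o]
cv2.imwrite(f'pics/{n}.png',np.hstack(o))
plan(manip.get_obs(),(.5,0,.1),0)
E
python3 look.py b 400 160 540 300 360 80 500 220
```

```text
t 4.0 grasp now [ 466.8 -305.1   34.8] yaw 0.0996 gap 42.0 F [-3.9  0.9  5.6]
delta: first turn rotvec [0.    0.002 0.1  ] shift in OLD axes cm [  6.32 -30.03  -6.53] shift in NEW axes [  3.32 -30.51  -6.52]
```

View pics/b.png

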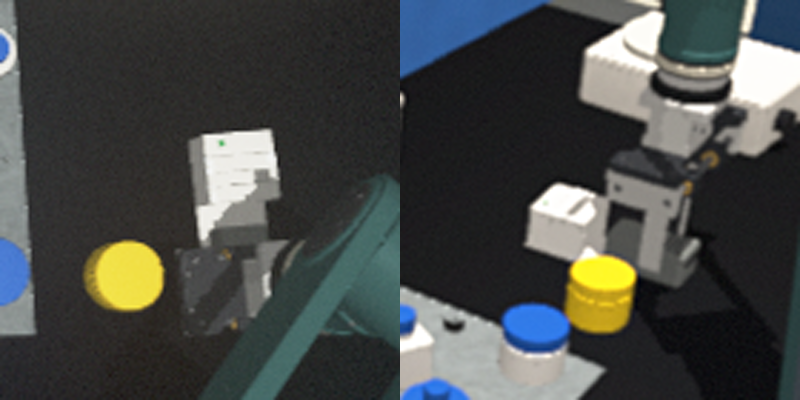

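{"op": "move_arm", "data": {"targets": [[3,-0.3,0,0,0,0,0],[3,-0.3,0,-0.5,0,0,0],[3,0,0,-1.5,0,0,0],[3,0,0,-3,0,0,0],[3,0,0,-3,0,0,0],[3,0,0,-3,0,0,0],[3,0,0,0,0,0,0],[3,0,0,0,0,0,0]]}}

```text
time_s: 4.8
eef_pos: [0.462, -0.3054, 0.3249]
ee_rot: [3.137, 0.157, 0.001]
wrist_force: [-0.0, 0.1, -2.0]
finger_gap: 0.042
```

```bash
python3 look.py c 400 160 540 300 360 80 500 220
```

```text
t 4.9 grasp now [ 461.  -304.7  142.4] yaw 0.0998 gap 41.6 F [-0.1  0.7 -2.2]
delta: first turn rotvec [-0.003  0.003  0.1  ] shift in OLD axes cm [  6.93 -29.92   4.3 ] shift in NEW axes [  3.9  -30.47   4.24]
```

View pics/c.png

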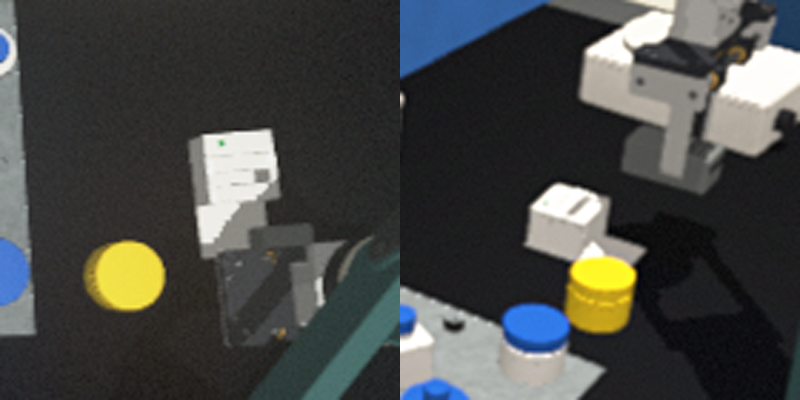

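```bash
python3 - <<'E'
from h import *
from plant import manip
crop('pics/c_top.png','pics/c1.png',460,220,540,300,6)
print(px('top',(.461+.054*.995,-.3047+.0054,.1455)))
plan(manip.get_obs(),(.558,.237,.142),.0)
E
```

```text
[499.43240355 238.74783321]
t 4.9 grasp now [ 461.  -304.7  142.4] yaw 0.0998 gap 41.6 F [-0.1  0.7 -2.2]
delta: first turn rotvec [-0.003  0.003  0.1  ] shift in OLD axes cm [ 15.05 -52.93   0.14] shift in NEW axes [ 9.700e+00 -5.417e+01  4.000e-02]
```

View pics/c1.png

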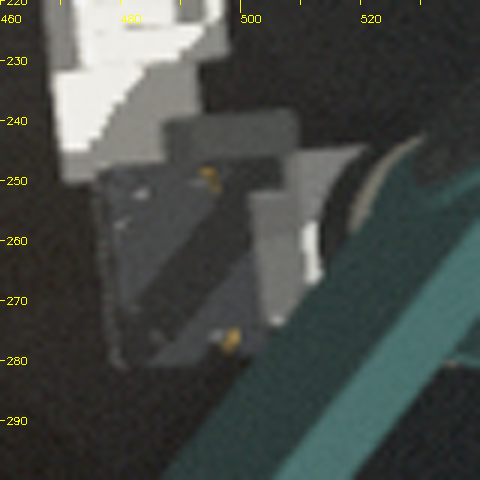

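{"op": "move_arm", "data": {"targets": [[3,0,0,0,0,0,0.1],[3,0.7,-4,0,0,0,0],[3,0.7,-4,0,0,0,0],[3,0.7,-4,0,0,0,0],[3,0.7,-4,0,0,0,0],[3,0.7,-4,0,0,0,0],[3,0.7,-4,0,0,0,0],[3,0.7,-4,0,0,0,0],[3,0.7,-4,0,0,0,0],[3,0.7,-4,0,0,0,0],[3,0.7,-4,0,0,0,0],[3,0.7,-4,0,0,0,0]]}}

```text
time_s: 6.1
eef_pos: [0.5387, 0.1361, 0.3219]
ee_rot: [3.141, -0.0, -0.007]
wrist_force: [1.5, -0.1, 0.7]
finger_gap: 0.0418
```

{"op": "move_arm", "data": {"targets": [[3,0.7,-4,0,0,0,0],[3,0.6,-3,0,0,0,0],[3,0.5,-2,0,0,0,0],[3,0,0,0,0,0,0],[3,0,0,0,0,0,0]]}}

```text
time_s: 6.6
eef_pos: [0.5568, 0.2244, 0.3222]
ee_rot: [3.139, 0.001, -0.006]
wrist_force: [0.1, 0.1, -1.5]
finger_gap: 0.0418
```

```bash
python3 - <<'E'
from h import *
from plant import manip
plan(manip.get_obs(),(.558,.237,.142),.0)
E
```

```text
t 6.6 grasp now [556.1 224.  142.2] yaw 0.0005 gap 41.8 F [ 0.1  0.1 -1.5]
delta: first turn rotvec [0.002 0.004 0.001] shift in OLD axes cm [ 0.19 -1.3   0.02] shift in NEW axes [ 0.19 -1.3   0.02]
```

{"op": "move_arm", "data": {"targets": [[3,0.2,-1.3,0,0,0,0],[3,0,0,3,0,0,0],[3,0,0,3,0,0,0],[3,0,0,2,0,0,0],[3,0,0,0,0,0,0],[3,0,0,0,0,0,0]]}}

```text
time_s: 7.2
eef_pos: [0.5594, 0.2371, 0.2447]
ee_rot: [3.141, -0.002, -0.001]
wrist_force: [1.0, 0.1, -0.6]
finger_gap: 0.0415
```

```bash
python3 look.py d 180 150 320 290 200 180 400 340;  python3 - <<'E'
from h import *
from plant import manip
plan(manip.get_obs(),(.558,.237,.036),.0)
E
```

```text
t 7.3 grasp now [560.5 237.6  66.6] yaw -0.0008 gap 41.9 F [-0.1 -0.6 -0.6]
delta: first turn rotvec [-0.001 -0.003 -0.001] shift in OLD axes cm [-6.02 23.76 -3.39] shift in NEW axes [-6.05 23.76 -3.34]
t 7.3 grasp now [560.5 237.6  66.6] yaw -0.0008 gap 41.9 F [-0.1 -0.6 -0.6]
delta: first turn rotvec [-0.001 -0.003 -0.001] shift in OLD axes cm [-0.26  0.06  3.06] shift in NEW axes [-0.25  0.06  3.06]
```

View pics/d.png

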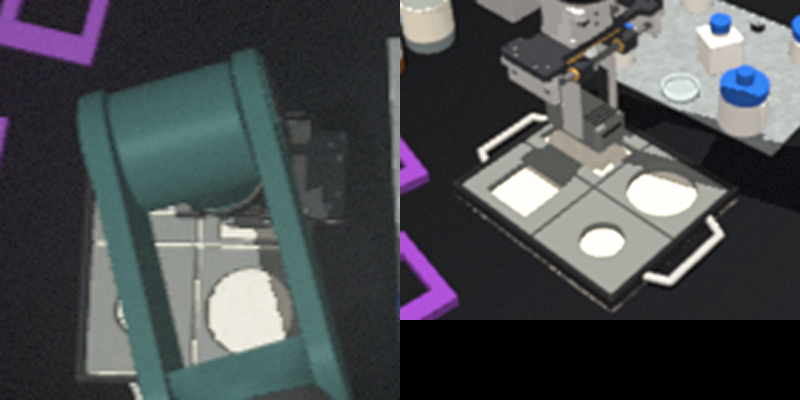

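{"op": "move_arm", "data": {"targets": [[3,-0.2,0,1,0,0,0],[3,0,0,0.8,0,0,0],[3,0,0,0.5,0,0,0],[3,0,0,0.4,0,0,0],[3,0,0,0.2,0,0,0],[3,0,0,0,0,0,0],[3,0,0,0,0,0,0]]}}

```text
time_s: 8.0
eef_pos: [0.5572, 0.2375, 0.2159]
ee_rot: [3.142, -0.0, 0.0]
wrist_force: [-1.8, -0.9, 1.3]
finger_gap: 0.0416
```

```bash
python3 look.py e 180 150 320 290 200 180 400 340;  python3 - <<'E'
from h import *
from plant import manip
plan(manip.get_obs(),(.558,.237,.036),.0)
E
```

```text
t 8.1 grasp now [557.2 237.5  35.9] yaw -0.0002 gap 42.0 F [-1.   0.3  2.5]
delta: first turn rotvec [ 0. -0. -0.] shift in OLD axes cm [-5.72 23.75 -6.41] shift in NEW axes [-5.72 23.75 -6.41]
t 8.1 grasp now [557.2 237.5  35.9] yaw -0.0002 gap 42.0 F [-1.   0.3  2.5]
delta: first turn rotvec [ 0. -0. -0.] shift in OLD axes cm [ 0.08  0.05 -0.01] shift in NEW axes [ 0.08  0.05 -0.01]
```

View pics/e.png

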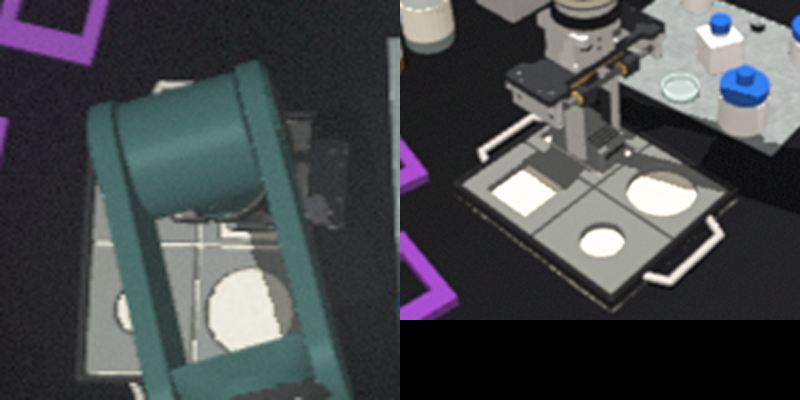

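{"op": "move_arm", "data": {"targets": [[5.8,0,0,0,0,0,0],[5.8,0,0,0,0,0,0],[5.8,0,0,0,0,0,0],[5.8,0,0,0,0,0,0],[5.8,0,0,-2,0,0,0],[5.8,0,0,-3,0,0,0],[5.8,0,0,-3,0,0,0],[5.8,0,0,-3,0,0,0],[5.8,-1,3,0,0,0,0],[9.4,-1,4,0,0,0,0],[9.4,-1,4,0,0,0,0],[9.4,-1,4,0,0,0,0]]}}

```text
time_s: 9.3
eef_pos: [0.5166, 0.0863, 0.3257]
ee_rot: [3.141, 0.001, 0.001]
wrist_force: [0.7, 0.2, -0.4]
finger_gap: 0.0785
```

```bash
python3 look.py f 190 150 420 300 200 150 440 340;  python3 - <<'E'
from h import *
from plant import manip
plan(manip.get_obs(),(.473,-.082,.13),.0)
E
```

```text
t 9.4 grasp now [516.4  83.6 145.8] yaw -0.0055 gap 86.5 F [ 0.5  0.6 -0. ]
delta: first turn rotvec [ 0.002 -0.    -0.005] shift in OLD axes cm [-1.59  8.36  4.59] shift in NEW axes [-1.64  8.36  4.58]
t 9.4 grasp now [516.4  83.6 145.8] yaw -0.0055 gap 86.5 F [ 0.5  0.6 -0. ]
delta: first turn rotvec [ 0.002 -0.    -0.005] shift in OLD axes cm [-4.25 16.58  1.61] shift in NEW axes [-4.34 16.56  1.58]
```

View pics/f.png

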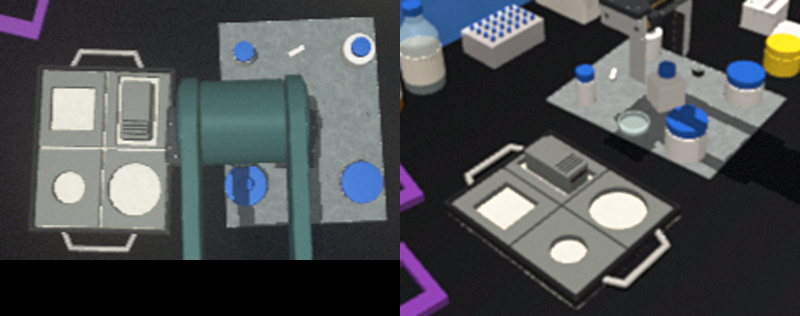

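{"op": "move_arm", "data": {"targets": [[9.4,-1.1,4,0.3,0,0,0],[9.4,-1.1,4,0.3,0,0,0],[9.4,-1.1,4,0.5,0,0,0],[9.4,-1,3,0.5,0,0,0],[9.4,0,1.5,0,0,0,0],[9.4,0,0,0,0,0,0],[9.4,0,0,0,0,0,0]]}}

```text
time_s: 10.1
eef_pos: [0.4745, -0.077, 0.3097]
ee_rot: [-3.141, 0.001, -0.001]
wrist_force: [-0.1, -0.1, 0.0]
finger_gap: 0.0939
```

```bash
python3 look.py g 300 150 460 310 300 130 460 290;  python3 - <<'E'
from h import *
from plant import manip
plan(manip.get_obs(),(.473,-.0815,.037),.0)
E
```

```text
t 10.2 grasp now [474.6 -76.4 129.7] yaw 0.0012 gap 93.7 F [ 0.6 -0.6 -0.1]
delta: first turn rotvec [-0.    -0.     0.001] shift in OLD axes cm [ 2.55 -7.63  2.97] shift in NEW axes [ 2.54 -7.64  2.97]
t 10.2 grasp now [474.6 -76.4 129.7] yaw 0.0012 gap 93.7 F [ 0.6 -0.6 -0.1]
delta: first turn rotvec [-0.    -0.     0.001] shift in OLD axes cm [-0.16  0.51  9.27] shift in NEW axes [-0.16  0.51  9.27]
```

View pics/g.png

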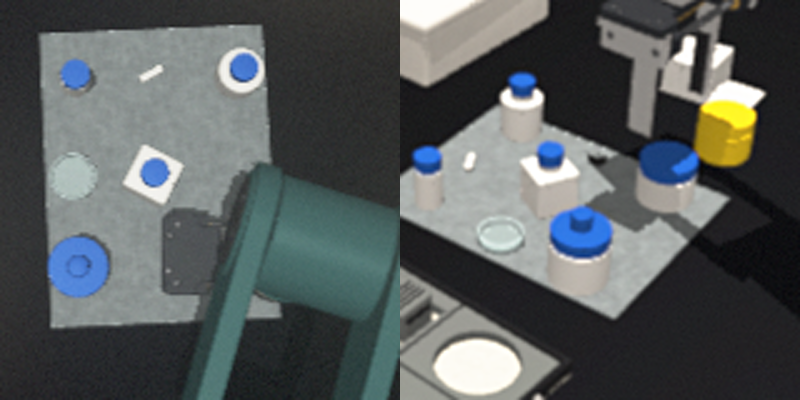

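{"op": "move_arm", "data": {"targets": [[9.4,-0.2,0.5,1.5,0,0,0],[9.4,0,0,2.5,0,0,0],[9.4,0,0,2.5,0,0,0],[9.4,0,0,1.7,0,0,0],[9.4,0,0,1.1,0,0,0],[9.4,0,0,0,0,0,0],[4,0,0,0,0,0,0],[4,0,0,0,0,0,0],[4,0,0,0,0,0,0],[4,0,0,0,0,0,0],[4,0,0,0,0,0,0],[4,0,0,0,0,0,0]], "newtons": 25}}

```text
time_s: 11.4
eef_pos: [0.4724, -0.0828, 0.2172]
ee_rot: [3.141, -0.0, 0.002]
wrist_force: [-0.6, -0.2, 3.4]
finger_gap: 0.0591
```

```bash
python3 - <<'E'
from h import *
from plant import manip
plan(manip.get_obs(),(.473,-.0815,.037),.0)
E
```

```text
t 11.4 grasp now [472.6 -82.9  37.2] yaw -0.0003 gap 59.1 F [-0.6 -0.2  3.4]
delta: first turn rotvec [ 0.001 -0.001 -0.   ] shift in OLD axes cm [ 0.04 -0.14  0.02] shift in NEW axes [ 0.04 -0.14  0.02]
```

{"op": "move_arm", "data": {"targets": [[4,0,0,-1,0,0,0],[4,0,0,-2,0,0,0],[4,0,0,-4,0,0,0],[4,0,0,-4,0,0,0],[4,0,0,0,0,0,0],[4,0,0,0,0,0,0]]}}

```text
time_s: 12.0
eef_pos: [0.4722, -0.0824, 0.3277]
ee_rot: [3.141, -0.0, 0.004]
wrist_force: [-0.7, 0.4, -1.6]
finger_gap: 0.0594
```

```bash
python3 look.py i 300 150 460 310 300 130 460 290;  python3 - <<'E'
from h import *
from plant import manip
plan(manip.get_obs(),(.457,.2355,.145),.0)
E
```

```text
t 12.1 grasp now [471.  -82.1 144.9] yaw -0.0002 gap 59.9 F [ 0.7  0.4 -0.3]
delta: first turn rotvec [-0.001  0.003 -0.   ] shift in OLD axes cm [ 2.91 -8.21  4.49] shift in NEW axes [ 2.9  -8.21  4.49]
t 12.1 grasp now [471.  -82.1 144.9] yaw -0.0002 gap 59.9 F [ 0.7  0.4 -0.3]
delta: first turn rotvec [-0.001  0.003 -0.   ] shift in OLD axes cm [-1.410e+00 -3.176e+01  3.000e-02] shift in NEW axes [-1.400e+00 -3.176e+01 -1.000e-02]
```

View pics/i.png

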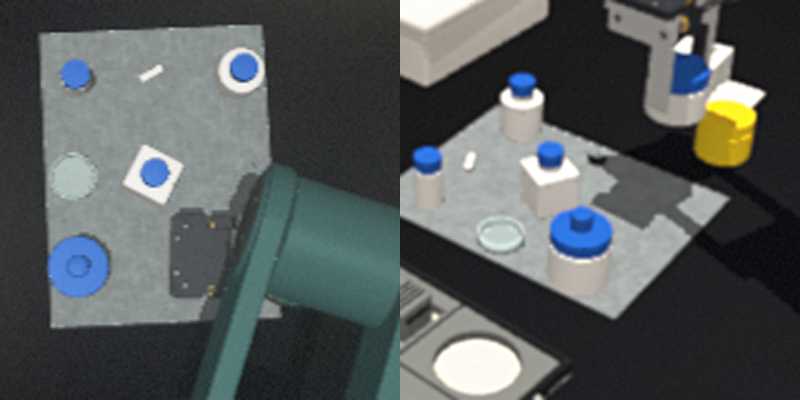

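Jar lifted upright. Carry it to the large round pocket.

{"op": "move_arm", "data": {"targets": [[4,-0.1,-2,0,0,0,0],[4,-0.2,-4,0,0,0,0],[4,-0.2,-4,0,0,0,0],[4,-0.2,-4,0,0,0,0],[4,-0.2,-4,0,0,0,0],[4,-0.2,-4,0,0,0,0],[4,-0.2,-4,0,0,0,0],[4,-0.2,-3.5,0,0,0,0],[4,-0.1,-2.2,0,0,0,0],[4,0,0,0,0,0,0],[4,0,0,0,0,0,0]]}}

```text
time_s: 13.2
eef_pos: [0.4558, 0.2344, 0.3245]
ee_rot: [3.139, 0.001, -0.006]
wrist_force: [0.2, 0.3, -0.8]
finger_gap: 0.0589
```

```bash
python3 - <<'E'
from h import *
from plant import manip
plan(manip.get_obs(),(.457,.2355,.06),.0)
E
```

```text
t 13.2 grasp now [455.1 234.  144.5] yaw 0.0008 gap 58.9 F [ 0.2  0.3 -0.8]
delta: first turn rotvec [0.002 0.004 0.001] shift in OLD axes cm [ 0.22 -0.17  8.45] shift in NEW axes [ 0.19 -0.15  8.45]
```

{"op": "move_arm", "data": {"targets": [[4,0.1,-0.1,2,0,0,0],[4,0,0,3,0,0,0],[4,0,0,2.5,0,0,0],[4,0,0,1,0,0,0],[4,0,0,0,0,0,0],[4,0,0,0,0,0,0]]}}

```text
time_s: 13.8
eef_pos: [0.4577, 0.235, 0.2423]
ee_rot: [-3.141, 0.002, -0.002]
wrist_force: [-0.2, 0.3, 0.1]
finger_gap: 0.06
```

```bash
python3 look.py j 190 180 310 300 220 180 400 340;  python3 - <<'E'
from h import *
from plant import manip
plan(manip.get_obs(),(.457,.2355,.038),.0)
E
```

```text
t 13.9 grasp now [458.5 235.6  63.3] yaw -0.0007 gap 59.5 F [ 0.1  0.1 -0.6]
delta: first turn rotvec [-0.001 -0.003 -0.001] shift in OLD axes cm [ 4.18 23.55 -3.68] shift in NEW axes [ 4.15 23.56 -3.67]
t 13.9 grasp now [458.5 235.6  63.3] yaw -0.0007 gap 59.5 F [ 0.1  0.1 -0.6]
delta: first turn rotvec [-0.001 -0.003 -0.001] shift in OLD axes cm [-0.16  0.01  2.53] shift in NEW axes [-0.15  0.01  2.53]
```

View pics/j.png

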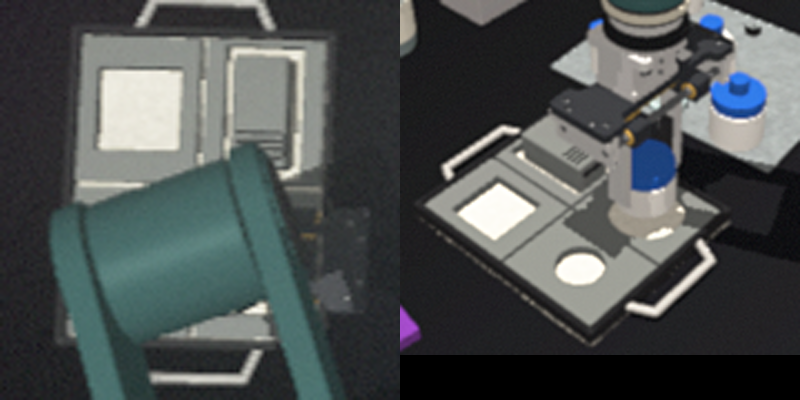

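{"op": "move_arm", "data": {"targets": [[4,-0.1,0,0.8,0,0,0],[4,0,0,0.7,0,0,0],[4,0,0,0.5,0,0,0],[4,0,0,0.4,0,0,0],[4,0,0,0.2,0,0,0],[4,0,0,0,0,0,0],[4,0,0,0,0,0,0]]}}

```text
time_s: 14.6
eef_pos: [0.4559, 0.2355, 0.218]
ee_rot: [3.141, 0.001, -0.001]
wrist_force: [-6.6, -3.0, 13.3]
finger_gap: 0.0591
```

```bash
python3 look.py k 190 180 310 300 220 180 400 340
```

```text
t 14.7 grasp now [455.8 235.4  38. ] yaw 0.0006 gap 59.8 F [-6.8 -2.8 12.2]
delta: first turn rotvec [0.001 0.001 0.001] shift in OLD axes cm [ 4.4  23.55 -6.19] shift in NEW axes [ 4.42 23.54 -6.2 ]
```

View pics/k.png

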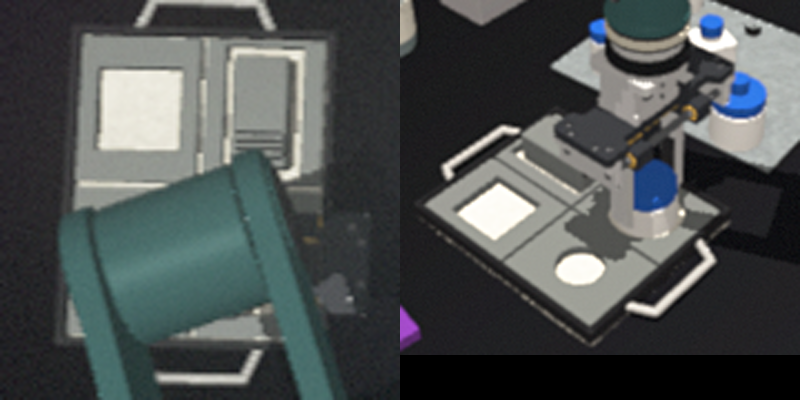

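{"op": "move_arm", "data": {"targets": [[7.6,0,0,0,0,0,0],[7.6,0,0,0,0,0,0],[7.6,0,0,0,0,0,0],[7.6,0,0,0,0,0,0],[7.6,0,0,-2,0,0,0],[7.6,0,0,-3,0,0,0],[7.6,0,0,-3,0,0,0],[7.6,0,0,-3,0,0,0],[7.6,3,3,0,0,0,0],[6,3,3,0,0,0,0],[6,3,3,0,0,0,0],[6,3,3,0,0,0,0]]}}

```text
time_s: 15.9
eef_pos: [0.5771, 0.1142, 0.325]
ee_rot: [3.141, 0.0, -0.001]
wrist_force: [0.9, 0.8, 0.5]
finger_gap: 0.06
```

```bash
python3 look.py l 190 180 310 300 220 180 400 340;  python3 - <<'E'
from h import *
from plant import manip
plan(manip.get_obs(),(.6535,.0865,.13),.0)
E
```

```text
t 16.0 grasp now [578.7 111.3 144.3] yaw -0.0057 gap 60.3 F [-0.6  0.1  0.4]
delta: first turn rotvec [ 0.002  0.    -0.006] shift in OLD axes cm [-7.81 11.17  4.45] shift in NEW axes [-7.87 11.13  4.43]
t 16.0 grasp now [578.7 111.3 144.3] yaw -0.0057 gap 60.3 F [-0.6  0.1  0.4]
delta: first turn rotvec [ 0.002  0.    -0.006] shift in OLD axes cm [7.49 2.44 1.43] shift in NEW axes [7.48 2.48 1.43]
```

View pics/l.png

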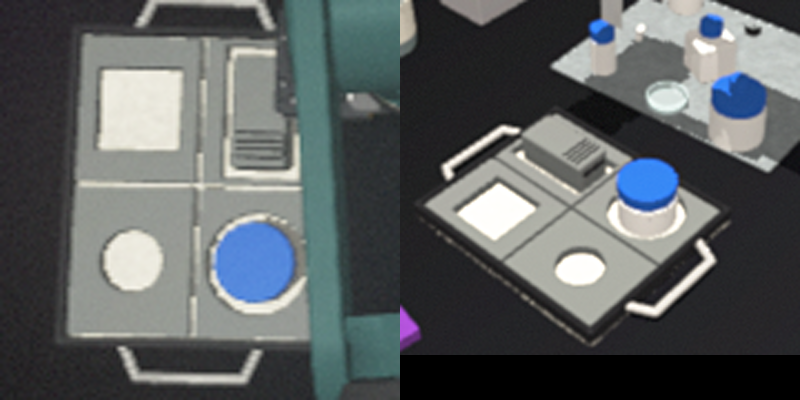

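{"op": "move_arm", "data": {"targets": [[6,2.5,0.8,0.4,0,0,0],[6,3,1,0.5,0,0,0],[6,2,0.7,0.5,0,0,0],[6,0,0,0,0,0,0],[6,0,0,0,0,0,0]]}}

```text
time_s: 16.5
eef_pos: [0.6507, 0.091, 0.3106]
ee_rot: [-3.141, 0.0, 0.004]
wrist_force: [-0.4, 0.4, 0.8]
finger_gap: 0.0598
```

```bash
python3 look.py n 300 150 460 310 280 130 440 290;  python3 - <<'E'
from h import *
from plant import manip
plan(manip.get_obs(),(.6535,.0865,.037),.0)
E
```

```text
t 16.6 grasp now [650.1  91.3 131.7] yaw 0.0007 gap 59.9 F [ 1.3  0.2 -0.4]
delta: first turn rotvec [-0.     0.001  0.001] shift in OLD axes cm [-15.02   9.12   3.18] shift in NEW axes [-15.01   9.13   3.17]
t 16.6 grasp now [650.1  91.3 131.7] yaw 0.0007 gap 59.9 F [ 1.3  0.2 -0.4]
delta: first turn rotvec [-0.     0.001  0.001] shift in OLD axes cm [0.34 0.48 9.47] shift in NEW axes [0.34 0.48 9.47]
```

View pics/n.png

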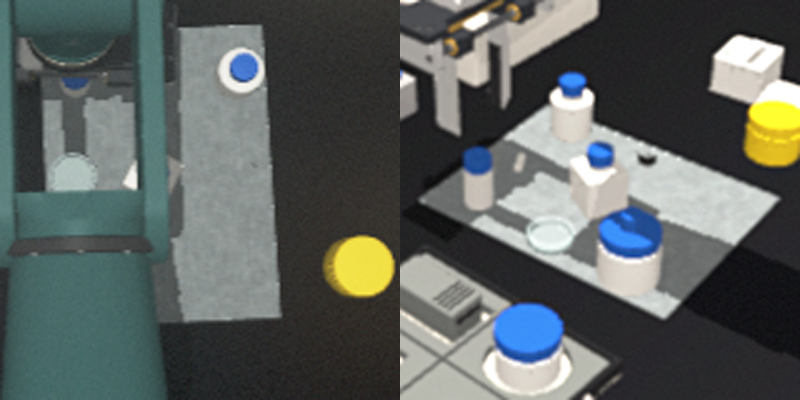

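{"op": "move_arm", "data": {"targets": [[6,0.3,0.5,1.5,0,0,0],[6,0,0,2.5,0,0,0],[6,0,0,2.5,0,0,0],[6,0,0,1.8,0,0,0],[6,0,0,1.1,0,0,0],[6,0,0,0,0,0,0],[1.5,0,0,0,0,0,0],[1.5,0,0,0,0,0,0],[1.5,0,0,0,0,0,0],[1.5,0,0,0,0,0,0],[1.5,0,0,0,0,0,0],[1.5,0,0,0,0,0,0]], "newtons": 15}}

```text
time_s: 17.8
eef_pos: [0.6545, 0.0855, 0.2185]
ee_rot: [-3.142, 0.0, -0.003]
wrist_force: [0.4, 0.4, 2.8]
finger_gap: 0.0295
```

{"op": "move_arm", "data": {"targets": [[1.5,0,0,-1,0,0,0],[1.5,0,0,-2,0,0,0],[1.5,0,0,-4,0,0,0],[1.5,0,0,-4,0,0,0],[1.5,0,0,0,0,0,0],[1.5,0,0,0,0,0,0]]}}

```text
time_s: 18.4
eef_pos: [0.6543, 0.0855, 0.3293]
ee_rot: [-3.142, 0.0, -0.005]
wrist_force: [-0.7, -1.0, -1.2]
finger_gap: 0.0296
```

```bash
python3 look.py o 300 150 460 310 280 100 440 260;  python3 - <<'E'
from h import *
from plant import manip
plan(manip.get_obs(),(.4575,.3305,.147),.0)
E
```

```text
t 18.5 grasp now [653.1  85.4 145.6] yaw -0.0002 gap 29.6 F [-0.5 -0.2 -1. ]
delta: first turn rotvec [ 0.     0.003 -0.   ] shift in OLD axes cm [-15.3    8.54   4.61] shift in NEW axes [-15.31   8.54   4.56]
t 18.5 grasp now [653.1  85.4 145.6] yaw -0.0002 gap 29.6 F [-0.5 -0.2 -1. ]
delta: first turn rotvec [ 0.     0.003 -0.   ] shift in OLD axes cm [-19.57 -24.51  -0.08] shift in NEW axes [-19.56 -24.51  -0.14]
```

View pics/o.png

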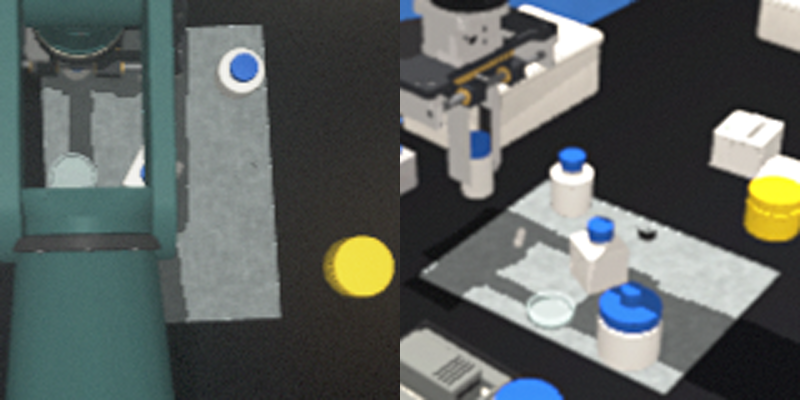

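{"op": "move_arm", "data": {"targets": [[1.5,-1,-1.3,0,0,0,0],[1.5,-2.4,-3,0,0,0,0],[1.5,-2.4,-3,0,0,0,0],[1.5,-2.4,-3,0,0,0,0],[1.5,-2.4,-3,0,0,0,0],[1.5,-2.4,-3,0,0,0,0],[1.5,-2.4,-3,0,0,0,0],[1.5,-2.4,-3,0,0,0,0],[1.5,-1.7,-2.1,0,0,0,0],[1.5,0,0,0,0,0,0],[1.5,0,0,0,0,0,0]]}}

```text
time_s: 19.6
eef_pos: [0.4581, 0.33, 0.3262]
ee_rot: [3.14, 0.003, -0.003]
wrist_force: [0.1, 0.2, -0.9]
finger_gap: 0.0298
```

```bash
python3 - <<'E'
from h import *
from plant import manip
plan(manip.get_obs(),(.457,.3305,.062),.0)
print(manip.get_obs()['joint_pos'])
E
```

```text
t 19.6 grasp now [457.7 329.7 146.2] yaw 0.0018 gap 29.8 F [ 0.1  0.2 -0.9]
delta: first turn rotvec [0.002 0.002 0.002] shift in OLD axes cm [-0.06 -0.1   8.42] shift in NEW axes [-0.07 -0.08  8.42]
[ 5.24004766e-01  1.48372309e-01  1.45922770e+00 -5.40641164e-04
  1.53652710e+00  2.09305969e+00]
```

{"op": "move_arm", "data": {"targets": [[1.5,0,-0.1,2,0,0,0],[1.5,0,0,3,0,0,0],[1.5,0,0,2.4,0,0,0],[1.5,0,0,1,0,0,0],[1.5,0,0,0,0,0,0],[1.5,0,0,0,0,0,0]]}}

```text
time_s: 20.2
eef_pos: [0.4599, 0.3302, 0.2443]
ee_rot: [-3.141, 0.002, -0.002]
wrist_force: [0.3, 0.2, 0.4]
finger_gap: 0.0292
```

```bash
python3 look.py p 190 180 310 300 220 180 400 340;  python3 - <<'E'
from h import *
from plant import manip
plan(manip.get_obs(),(.457,.3305,.038),.0)
E
```

```text
t 20.3 grasp now [460.5 330.9  65.3] yaw -0.0006 gap 29.8 F [ 0.2  0.4 -0.3]
delta: first turn rotvec [-0.001 -0.003 -0.001] shift in OLD axes cm [ 3.98 33.08 -3.51] shift in NEW axes [ 3.95 33.09 -3.47]
t 20.3 grasp now [460.5 330.9  65.3] yaw -0.0006 gap 29.8 F [ 0.2  0.4 -0.3]
delta: first turn rotvec [-0.001 -0.003 -0.001] shift in OLD axes cm [-0.36  0.04  2.73] shift in NEW axes [-0.35  0.04  2.73]
```

View pics/p.png

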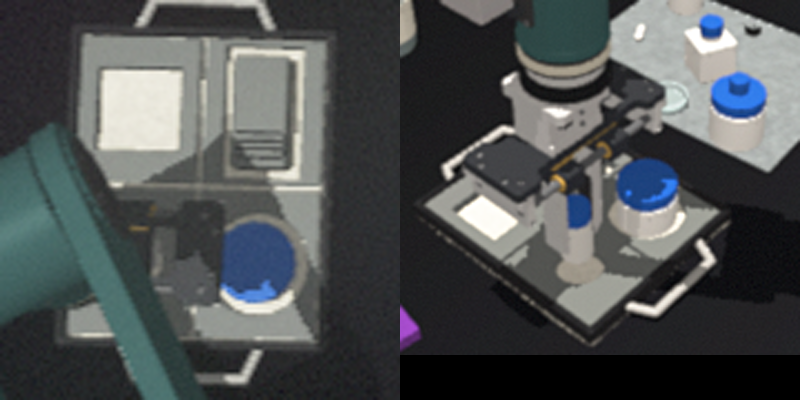

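{"op": "move_arm", "data": {"targets": [[1.5,-0.3,0,0.5,0,0,0],[1.5,0,0,0.8,0,0,0],[1.5,0,0,0.6,0,0,0],[1.5,0,0,0.4,0,0,0],[1.5,0,0,0.2,0,0,0],[1.5,0,0,0.1,0,0,0],[1.5,0,0,0,0,0,0]]}}

```text
time_s: 21.0
eef_pos: [0.4559, 0.3304, 0.2194]
ee_rot: [3.141, -0.0, -0.001]
wrist_force: [-5.3, -2.4, 9.6]
finger_gap: 0.0296
```

```bash
python3 look.py q 190 180 310 300 240 200 380 320
```

```text
t 21.1 grasp now [455.8 330.3  39.4] yaw -0.0 gap 29.8 F [-4.9 -2.4  9.8]
delta: first turn rotvec [ 0.001  0.001 -0.   ] shift in OLD axes cm [ 4.41 33.03 -6.04] shift in NEW axes [ 4.42 33.03 -6.06]
```

View pics/q.png

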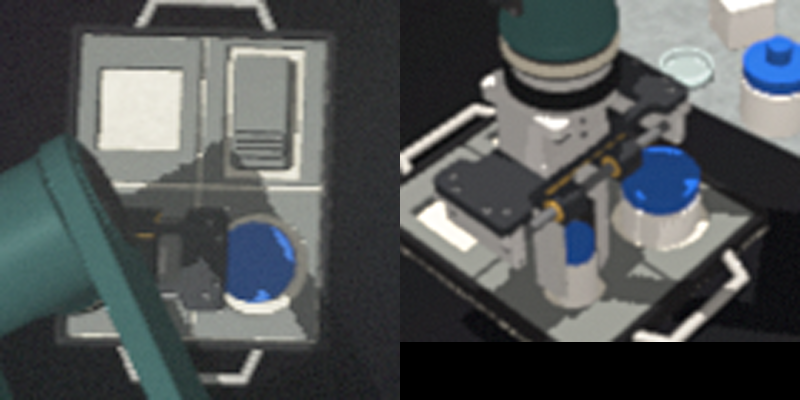

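{"op": "move_arm", "data": {"targets": [[5,0,0,0,0,0,0],[5,0,0,0,0,0,0],[5,0,0,0,0,0,0],[5,0,0,0,0,0,0],[5,0,0,-2,0,0,0],[5,0,0,-3,0,0,0],[5,0,0,-3,0,0,0],[5,0,0,-3,0,0,0],[5,1.5,4,0,0,0,0],[7.5,1.5,4,0,0,0,0],[7.5,1.5,4,0,0,0,0],[7.5,1.5,4,0,0,0,0]]}}

```text
time_s: 22.3
eef_pos: [0.5165, 0.1691, 0.3274]
ee_rot: [3.142, 0.001, 0.0]
wrist_force: [0.3, -0.3, -0.0]
finger_gap: 0.0705
```

{"op": "move_arm", "data": {"targets": [[7.5,1,3.5,0,0,0,0],[7.5,1,3.5,0,0,0,0],[7.5,1,3,0,0,0,0],[7.5,0,0,0,0,0,0.12],[7.5,0,0,0,0,0,0.12],[7.5,0,0,0,0,0,0.12],[7.5,0,0,0,0,0,0.1],[7.5,0,0,0,0,0,0]]}}

```text
time_s: 23.1
eef_pos: [0.5462, 0.0704, 0.3272]
ee_rot: [3.059, -0.716, -0.001]
wrist_force: [0.2, 0.3, 0.0]
finger_gap: 0.0749
```

```bash
python3 look.py r 190 150 410 300 240 160 420 320;  python3 - <<'E'
from h import *
from plant import manip
plan(manip.get_obs(),(.5575,.0066,.12),-.4625)
E
```

```text
t 23.2 grasp now [546.1  70.5 147.3] yaw -0.458 gap 75.0 F [ 0.9 -0.8  0.6]
delta: first turn rotvec [ 0.     0.    -0.458] shift in OLD axes cm [-1.02  8.36  4.73] shift in NEW axes [-4.61  7.05  4.73]
t 23.2 grasp now [546.1  70.5 147.3] yaw -0.458 gap 75.0 F [ 0.9 -0.8  0.6]
delta: first turn rotvec [0.    0.    0.004] shift in OLD axes cm [3.85 5.23 2.73] shift in NEW axes [3.87 5.21 2.73]
```

View pics/r.png

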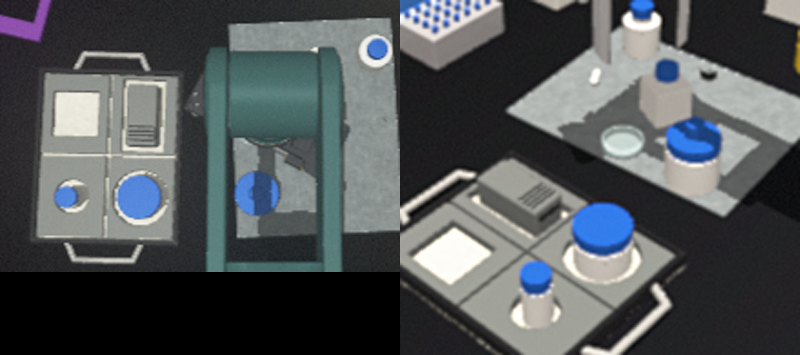

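{"op": "move_arm", "data": {"targets": [[7.5,2,2.6,0.7,0,0,0],[7.5,1.9,2.6,1,0,0,0],[7.5,0,0,1,0,0,0],[7.5,0,0,0,0,0,0],[7.5,0,0,0,0,0,0]]}}

```text
time_s: 23.7
eef_pos: [0.5579, 0.0072, 0.3003]
ee_rot: [-3.059, 0.715, 0.001]
wrist_force: [1.2, 0.0, -0.2]
finger_gap: 0.0749
```

```bash
python3 look.py s 300 150 460 310 300 120 420 240;  python3 - <<'E'
from h import *
from plant import manip
plan(manip.get_obs(),(.5575,.0066,.037),-.4625)
E
```

```text
t 23.8 grasp now [558.2   7.5 121.2] yaw -0.4586 gap 75.3 F [-0.9  0.5 -0. ]
delta: first turn rotvec [-0.    -0.001 -0.459] shift in OLD axes cm [-4.89  3.25  2.11] shift in NEW axes [-5.82  0.75  2.12]
t 23.8 grasp now [558.2   7.5 121.2] yaw -0.4586 gap 75.3 F [-0.9  0.5 -0. ]
delta: first turn rotvec [-0.001 -0.001  0.004] shift in OLD axes cm [-0.03  0.12  8.42] shift in NEW axes [-0.03  0.11  8.42]
```

View pics/s.png

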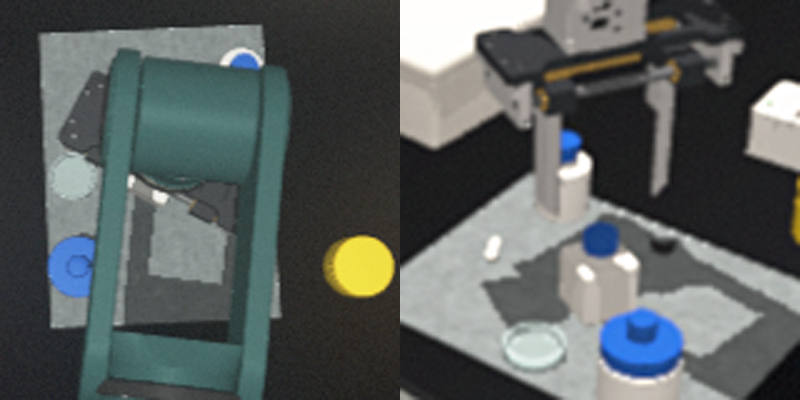

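{"op": "move_arm", "data": {"targets": [[7.5,0,0.1,1.5,0,0,0],[7.5,0,0,2.5,0,0,0],[7.5,0,0,2,0,0,0],[7.5,0,0,1.4,0,0,0],[7.5,0,0,1,0,0,0],[7.5,0,0,0,0,0,0],[3,0,0,0,0,0,0],[3,0,0,0,0,0,0],[3,0,0,0,0,0,0],[3,0,0,0,0,0,0],[3,0,0,0,0,0,0],[3,0,0,0,0,0,0]], "newtons": 20}}

```text
time_s: 25.0
eef_pos: [0.5579, 0.0057, 0.2174]
ee_rot: [-3.059, 0.716, -0.002]
wrist_force: [0.2, -0.7, 2.2]
finger_gap: 0.0461
```

{"op": "move_arm", "data": {"targets": [[3,0,0,-1,0,0,0],[3,0,0,-2,0,0,0],[3,0,0,-4,0,0,0],[3,0,0,-4,0,0,0],[3,0,0,0,0,0,-0.12],[3,0,0,0,0,0,-0.12],[3,0,0,0,0,0,-0.12],[3,0,0,0,0,0,-0.1],[3,0,0,0,0,0,0]]}}

```text
time_s: 25.9
eef_pos: [0.5574, 0.0057, 0.3264]
ee_rot: [3.142, -0.001, -0.001]
wrist_force: [0.1, 0.6, -0.3]
finger_gap: 0.0459
```

```bash
python3 look.py u 300 150 460 310 300 100 420 240;  python3 - <<'E'
from h import *
from plant import manip
plan(manip.get_obs(),(.571,.331,.147),0)
E
```

```text
t 26.0 grasp now [557.3   5.7 146.4] yaw -0.0023 gap 46.0 F [-0.2  0.4 -2. ]
delta: first turn rotvec [ 0.     0.001 -0.002] shift in OLD axes cm [-5.73  0.58  4.65] shift in NEW axes [-5.73  0.57  4.64]
t 26.0 grasp now [557.3   5.7 146.4] yaw -0.0023 gap 46.0 F [-0.2  0.4 -2. ]
delta: first turn rotvec [ 0.     0.001 -0.002] shift in OLD axes cm [  1.29 -32.54  -0.06] shift in NEW axes [  1.37 -32.53  -0.06]
```

View pics/u.png

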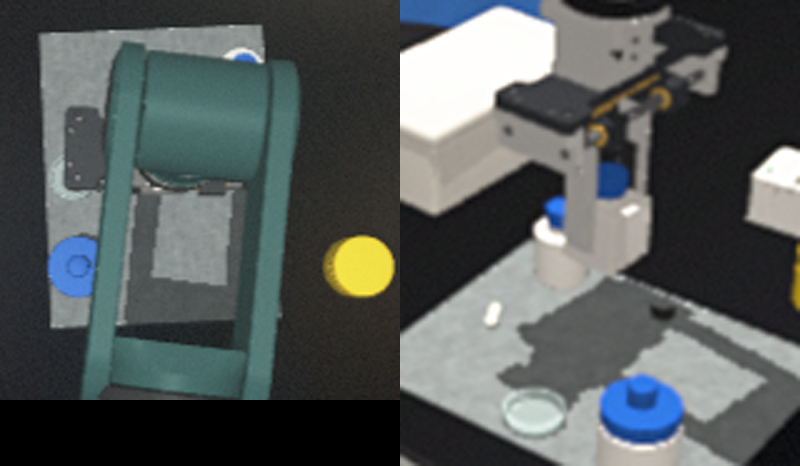

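{"op": "move_arm", "data": {"targets": [[3,0,-2,0,0,0,0],[3,0.2,-4,0,0,0,0],[3,0.2,-4,0,0,0,0],[3,0.2,-4,0,0,0,0],[3,0.2,-4,0,0,0,0],[3,0.2,-4,0,0,0,0],[3,0.2,-4,0,0,0,0],[3,0.2,-4,0,0,0,0],[3,0,-2.5,0,0,0,0],[3,0,0,0,0,0,0],[3,0,0,0,0,0,0]]}}

```text
time_s: 27.1
eef_pos: [0.5715, 0.3309, 0.326]
ee_rot: [3.14, -0.0, -0.001]
wrist_force: [0.2, -0.8, -1.7]
finger_gap: 0.0458
```

```bash
python3 - <<'E'
from h import *
from plant import manip
plan(manip.get_obs(),(.571,.331,.062),0)
E
```

```text
t 27.1 grasp now [571.4 330.7 146. ] yaw -0.0002 gap 45.8 F [ 0.2 -0.8 -1.7]
delta: first turn rotvec [ 0.001  0.001 -0.   ] shift in OLD axes cm [-0.03 -0.04  8.4 ] shift in NEW axes [-0.04 -0.03  8.4 ]
```

{"op": "move_arm", "data": {"targets": [[3,0,0,2,0,0,0],[3,0,0,3,0,0,0],[3,0,0,2.4,0,0,0],[3,0,0,1,0,0,0],[3,0,0,0,0,0,0],[3,0,0,0,0,0,0]]}}

```text
time_s: 27.7
eef_pos: [0.5722, 0.3301, 0.2439]
ee_rot: [-3.141, 0.002, -0.003]
wrist_force: [-0.8, 0.8, -1.5]
finger_gap: 0.0461
```

```bash
python3 look.py v 190 180 310 300 220 180 400 340;  python3 - <<'E'
from h import *
from plant import manip
plan(manip.get_obs(),(.571,.331,.0384),.0)
E
```

```text
t 27.8 grasp now [573.  330.9  64.9] yaw -0.0008 gap 46.0 F [ 0.8  0.5 -1.1]
delta: first turn rotvec [-0.002 -0.004 -0.001] shift in OLD axes cm [-7.26 33.09 -3.59] shift in NEW axes [-7.3  33.09 -3.51]
t 27.8 grasp now [573.  330.9  64.9] yaw -0.0008 gap 46.0 F [ 0.8  0.5 -1.1]
delta: first turn rotvec [-0.002 -0.004 -0.001] shift in OLD axes cm [-0.21 -0.01  2.65] shift in NEW axes [-0.2  -0.01  2.65]
```

View pics/v.png

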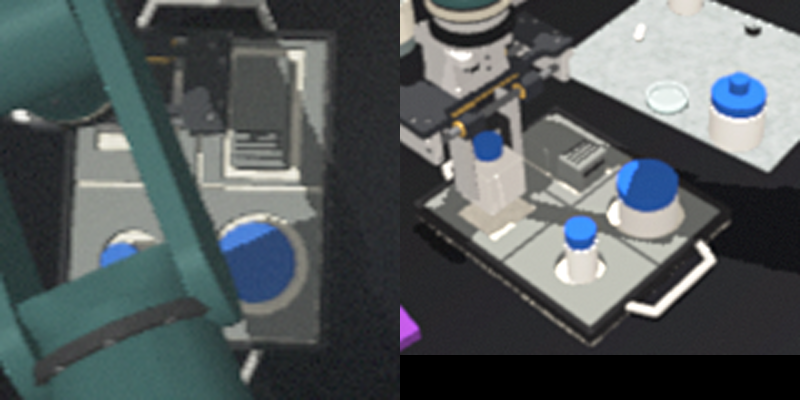

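{"op": "move_arm", "data": {"targets": [[3,-0.15,0,0.5,0,0,0],[3,0,0,0.8,0,0,0],[3,0,0,0.6,0,0,0],[3,0,0,0.4,0,0,0],[3,0,0,0.2,0,0,0],[3,0,0,0.1,0,0,0],[3,0,0,0,0,0,0]]}}

```text
time_s: 28.5
eef_pos: [0.5697, 0.3306, 0.2184]
ee_rot: [3.141, 0.0, -0.002]
wrist_force: [-5.0, -2.4, 7.5]
finger_gap: 0.0461
```

```bash
python3 look.py x 190 180 310 300 220 190 340 310
```

```text
t 28.6 grasp now [569.5 330.4  38.4] yaw 0.0 gap 45.5 F [-5.  -2.7  6.3]
delta: first turn rotvec [0.001 0.001 0.   ] shift in OLD axes cm [-6.96 33.05 -6.13] shift in NEW axes [-6.95 33.04 -6.16]
```

View pics/x.png

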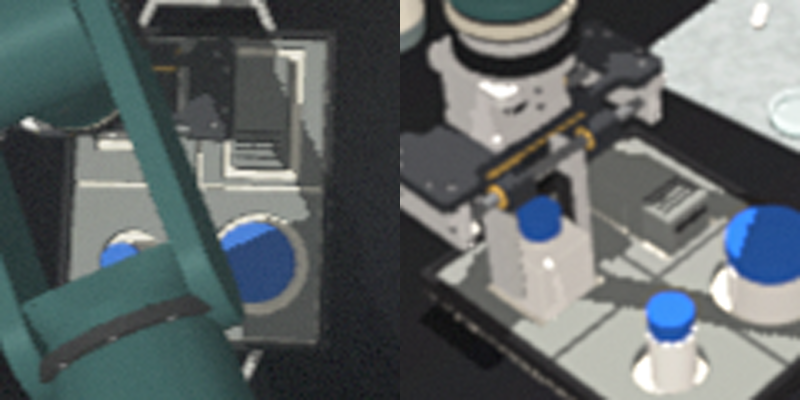

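{"op": "move_arm", "data": {"targets": [[6.2,0,0,0,0,0,0],[6.2,0,0,0,0,0,0],[6.2,0,0,0,0,0,0],[6.2,0,0,0,0,0,0],[6.2,0,0,-2,0,0,0],[6.2,0,0,-3,0,0,0],[6.2,0,0,-3,0,0,0],[6.2,0,0,-4,0,0,0],[6.2,0,0,-4,0,0,0],[6.2,0,4,0,0,0,0],[6.2,0,4,0,0,0,0],[6.2,0,4,0,0,0,0]]}}

```text
time_s: 29.8
eef_pos: [0.57, 0.2097, 0.3769]
ee_rot: [3.142, 0.001, 0.002]
wrist_force: [0.6, 0.5, 0.5]
finger_gap: 0.0618
```

{"op": "move_arm", "data": {"targets": [[6.2,-0.5,4,0,0,0,0],[6.2,-0.5,4,0,0,0,0],[6.2,-0.5,4,0,0,0,0],[6.2,-0.5,4,0,0,0,0],[6.2,-0.5,4,0,0,0,0],[6.2,-0.5,4,0,0,0,0],[6.2,-0.5,4,0,0,0,0],[6.2,-0.5,4,0,0,0,0],[6.2,-0.5,4,0,0,0,0],[6.2,-0.5,4,0,0,0,0],[6.2,0,0,0,0,0,0],[6.2,0,0,0,0,0,0]]}}

```text
time_s: 31.0
eef_pos: [0.5199, -0.19, 0.3763]
ee_rot: [-3.141, 0.003, 0.0]
wrist_force: [0.3, 0.7, -0.6]
finger_gap: 0.062
```

```bash
python3 look.py y 190 160 420 300 220 140 420 340
```

```text
t 31.1 grasp now [ 520.2 -188.4  196.5] yaw 0.0007 gap 61.8 F [ 0.1  0.1 -0.1]
delta: first turn rotvec [-0.001 -0.     0.001] shift in OLD axes cm [ -2.01 -18.84   9.66] shift in NEW axes [ -2.02 -18.84   9.65]
```

View pics/y.png

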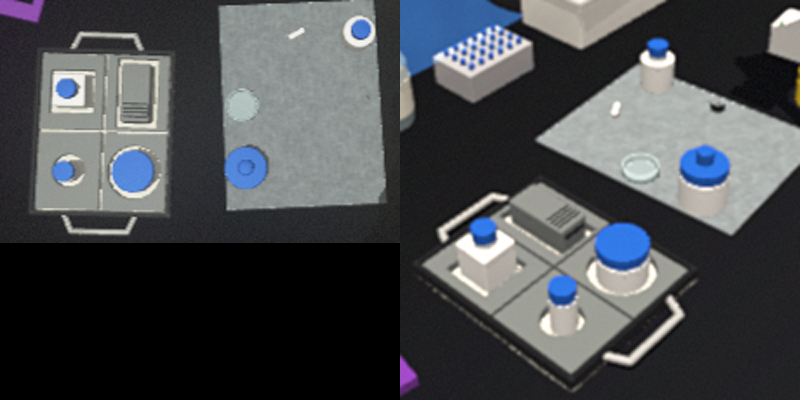

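Zoom in to verify the seating against the models.

```bash
python3 - <<'E'
from h import *
f=5
img={n:cv2.resize(cv2.imread(f'pics/y_{n}.png'),None,fx=f,fy=f,interpolation=cv2.INTER_CUBIC) for n in('top','side')}
def draw(pts,col):
    for n in img:
        q=np.array([px(n,p) for p in pts])*f+2; cv2.polylines(img[n],[np.round(q).astype(int)],True,col,1)
t=np.linspace(0,2*np.pi,40)
def circ(x,y,r,z,col=(0,255,0)): draw([(x+r*np.cos(a),y+r*np.sin(a),z) for a in t],col)
def box(x,y,a,b,z,col=(0,255,0)): draw([(x+i*a,y+j*b,z) for i,j in((-1,-1),(1,-1),(1,1),(-1,1))],col)
for z in(.004,.054): circ(.457,.2355,.030,z)
for z in(.004,.064): circ(.4565,.3305,.015,z)
for z in(.004,.052): box(.570,.3305,.023,.023,z)
circ(.570,.3305,.014,.074)
for z in(.004,.040): box(.5695,.2375,.042,.021,z)
a=img['top'][180*f:290*f,205*f:295*f]; b=img['side'][225*f:335*f,225*f:370*f]
print(a.shape,b.shape); cv2.imwrite('pics/fa.png',a); cv2.imwrite('pics/fb.png',b)
E
```

```text
(550, 450, 3) (550, 725, 3)
```

View pics/fa.png

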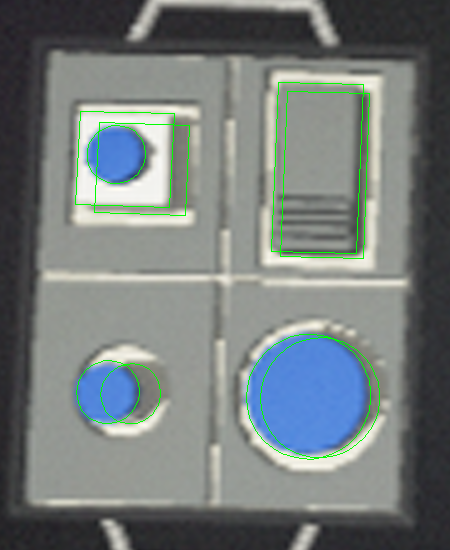

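View pics/fb.png

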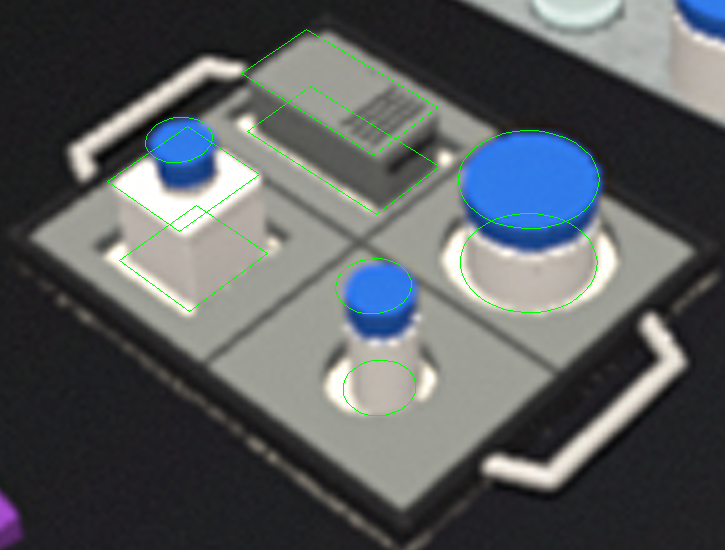

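```bash
python3 - <<'E'
from plant import manip
print(manip.hand_in())
E
```

```text
the job is handed in; nothing more can be done
None
```

The case is packed in the order you gave, and I handed the job in at about 31 s of the 115 s allowed. I pulled the pack level out of its dock by about 57 mm and laid it flat in the long pocket. Then I stood the jar, the vial and the square bottle in their pockets.

- **Seating:** I drew each item's outline, as if resting on the pocket floor (4 mm above the bench), over the last top and side pictures. All four matched to within about 1–2 mm, upright and inside their pockets.
- **Left alone:** The knob jar, the round bottle and the purple frames were not touched. The first two stand where they were in the last pictures. The yellow jar was not touched either, and was unmoved when last fully in view.
- **Forces:** The largest wrist force I read was about 15 N, while the jar was being set down. The gripper was clear of everything at hand-in.
- **One disagreement:** The two cameras placed the jar about 5 mm apart before I picked it up. I used a point between them, and the grasp was clean.

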